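# Set and lock the front leg of a reading stand

### The job

Get the reading stand ready for a big book: with the fingers, turn the brass hex nut on top of the leg's sleeve counter-clockwise until it is at its loose stop, then push the spring-loaded leg out by its foot bar until the bar is level with the brass clip on the rule beside it. Holding the leg there with the fingers, squeeze the steel sliding cam lever fully home against the leg's head without letting the leg creep off the mark, and finish while still holding it: the leg springs back if it is let go. Do not slide the leg out before the nut is loose or close the lever before the leg is at the mark, and leave the clip and the things on the table undisturbed.

Things in the scene. Friction and masses are not known exactly. Their poses are not given: they have to be found in the camera images.
- stand: dark wooden reading stand fixed on the table; origin under it at the mouth of the leg's sleeve, z up. Its x axis is the way the leg slides out, level. Base plank 12 mm thick, x -300 to +170, y -125 to +60 mm. Steel sleeve 40 mm wide, x -220 to 0, top at z 52 mm. Book desk with a book on it, 260 mm wide, stands at x -305 to -195, up to z 220 mm
- nut_mid (a point): centre of the brass hex nut on the sleeve (stand x -90, y 0, z 77 mm): 36 mm across flats (42 across corners), 30 mm tall, z 62 to 92 mm, vertical axis; a steel stud sticks out 8 mm above it. Grip it on two opposite flats; when joint nut reads 0 one pair of flats faces the stand's +y and -y
- nut (a joint): turn of the captive nut, rad, growing counter-clockwise seen from above: 0 tight, 1.6 at the loose stop (friction about 0.1 N m; stays where it is left). Starts between 0 and 0.3
- leg (a joint): how far the leg is out, m: 0 in, up to 0.12. A spring always pulls it in (3 N at 0, 8 N at 0.12), with the lever closed too: the lever does not lock it until a book loads the stand
- head (a point): centre of the leg's head, a dark steel block 24 mm wide (stand y -12 to +12), 44 mm long along x, z 16 to 70 mm; at stand x 50 mm + leg, z 43 mm. The foot bar is fixed to its outer end. With one finger on each side of head and lever, the fingers' edges can push the bar outwards, and closing them then squeezes the lever against the head
- cam (a joint): travel of the cam lever, m: 0 open, 0.012 fully home (starts 0 to 0.001). It rides on the leg's head and slides along the stand's +y; friction 4 N; stays where it is left
- cam_face (a point): middle of the lever's outer face, which is pushed towards +y of the stand: steel plate 40 mm along the stand's x, z 18 to 68 mm, with a thumb ledge up to z 75 mm; at stand x 50 mm + leg, y -36 mm open and -24 mm fully home, z 43 mm. Over lever and head it measures 48 mm open, 36 mm fully home
- foot_end (a point): top of the end next to the rule of the leg's black rubber foot bar, on the bar's centre line (stand x 80 mm + leg, y -70, z 66 mm; a small steel index there). The bar lies across the leg: y -70 to +70, z 20 to 66 mm, 16 mm thick, its inner face (towards the sleeve) at stand x 72 mm + leg
- mark (a point): tip of the brass clip on the aluminium rule beside the leg (clip 8 mm along x, 24 mm wide, top at z 44 mm, y -117 to -81 mm): the length mark. The leg is at the mark when foot_end has the same stand x as this point, which is the clip's centre line (between 50 and 90 mm out). The clip stays put unless it is knocked

How it is judged (in metres and radians):
On the way, in this order (a step that is already met when the one before it is completed fails the run):
1. the nut is loose, leg still in (value of joint nut above 1.25 rad and value of joint leg below 0.03 m), for 0.2 s.
2. the fingers hold the leg level with the clip, lever still open (x of foot_end in the frame of mark between -0.006 and 0.006 m and value of joint cam below 0.006 m and contact force between the fingers and leg above 1 N), for 0.2 s.
3. the lever is home with the leg at the mark (x of foot_end in the frame of mark between -0.006 and 0.006 m and value of joint cam above 0.0105 m), for 0.2 s.
At the end, for the whole second after the job is handed in: the foot bar's centre line is within 6 mm of the clip's, the lever is home (over 10.5 of 12 mm), the nut is loose (over 1.25 rad), the leg is still, and the fingers are still holding: over 3 N on the leg with its lever, over 2 N on the lever (all of step 3 and value of joint nut above 1.25 rad and contact force between the fingers and leg above 3 N and contact force between the fingers and cam above 2 N and velocity of joint leg between -0.01 and 0.01 m/s); the arm keeps its last pose, push and grip.
It fails at once if the leg was slid out (over 30 mm) with the nut still tight (under 1.1 rad) (value of joint leg above 0.03 m and value of joint nut below 1.1 rad).
It fails at once if the lever was closed (over 8 mm) with the leg more than 15 mm off the mark (value of joint cam above 0.008 m and (x of foot_end in the frame of mark below -0.015 m or x of foot_end in the frame of mark above 0.015 m)).
It fails at once if the clip was moved by more than 4 mm (distance of mark from where it was at the start of the episode above 0.004 m).
It fails at once if a thing on the table was pushed more than 30 mm or tipped (distance of any of glass_a, glass_b, candle, matchbox, specs_case, mug, novel from where it was at the start of the episode above 0.03 m or angle between any of glass_a, glass_b, candle, matchbox, specs_case, mug, novel's own z axis and vertical above 0.4 rad).
It also fails if it takes over 58 s, if anything falls off the work surface, if the arm or the gripper's body presses on something with over 40 N, if the wrist force passes 120 N, or if a joint passes its speed limit or range.

### The arm

A 6-joint arm with a two-finger parallel gripper is mounted at the origin on the work surface. World frame = base frame: x ahead of the robot, y to its left, z up, the work surface at z = 0. Lengths are in m, angles in degrees, forces in N, time in s.
With the tool pointing down it reaches from about 0.25 to 0.775 m from the base axis. Payload 4 kg.
Tool frame: the origin (TCP) lies at the very end of the fingers, on their centre line; the grasp point (between the pads) lies 19 mm behind it; z points along the fingers, y is the line along which they close (so a half turn about z gives the same grasp; the last joint's range is limited). The gripper opens to 94 mm and grips with 3 to 60 N. Pads are 16 mm wide; open, the fingers measure 119 mm over their backs; the gripper's body (75 mm by 177 mm) begins 78 mm behind the grasp point.
Start: joints at [-76.209, 4.996, 78.535, -0, 96.463, -5.907], TCP at [0.185, -0.518, 0.206] pointing down, gripper open.
Joint ranges: [-177.83, 177.83], [-43.37, 116.18], [15.69, 146.23], [-61.86, 241.86], [9.47, 152.12], [-147.06, 147.06]. Speed limits (degrees/s): [159.86, 159.86, 180, 180, 180, 180].

### API

Orientations are given as [roll, pitch, yaw] about the fixed x, y, z axes, in that order (R = Rz(yaw) Ry(pitch) Rx(roll)).
In Python, from cell import arm gives the robot as it stands.
- The arm moves only by the tool arm_command, never from a script. Its argument "targets" is a list of rows, each a list of 4 numbers: the shift along the tool's x, y, z in m, then the turn about the tool's z in degrees. In form: [[x, y, z, spin], ...]. A call has 1 to 20 rows; each row is the pose to reach, as a shift and turn from the pose commanded when the call began, along the tool's axes at that moment; what a row does not reach only later rows make up. A row lasts 1/12 s, in which the tool goes at most 41.7 mm and 7.16 degrees, less where a joint would pass 70% of its speed; a pose out of reach is approached as far as the arm can. A call with a gripper value outside its range is refused whole. "grip" is the finger opening in m, from 0 to 0.094, set as the call begins (left out, the last holds). The fingers move at their own pace and stop on an object; "squeeze" is the grip in N (left out, the last holds). Time passes only in rows, so rows that repeat a pose let the fingers close. It gives the time, the measured TCP pose, the force, the opening and the grip force at its end, in the units of the state.
- arm.get_state(): the state, without advancing time (a new reading comes with each control period).
- arm.snapshot(name): name is "side" or "top"; returns the picture (420x560x3 uint8, red, green, blue); there is no depth.
- arm.camera_params(name): a dict with "K" (3x3 intrinsics, pixels), "k1" (the pictures are not rectified: a ray, as slopes to the right and down, at radius r is drawn at 1 + k1 r^2 times it, then the intrinsics apply), "pose" (4x4, takes a point from camera to world coordinates). Camera axes: x right, y down, z forward; pixel columns grow to the right and rows downward; lengths in m; the calibration is good to about 2 mm. A picture is of the moment at which its call begins. camera_params takes no time and is no camera call.
- arm.sign_off(): hands the job in; it is judged then, once.
The state is a dict: "time_s": time; "joint_positions": joint angles; "dq": joint speeds; "effort": joint torques, N m; "ee_pos": TCP position; "orientation": TCP orientation; "force": force on the tool from outside, world axes, zero at the start; "moment": the same for the moment, N m; "width": finger opening in m; "grasp_force": force on a finger pad.
Only numpy, scipy, OpenCV 4.12 (cv2) and the standard library are available. Lean on these libraries where they do the work, as an engineer would, in place of code of your own. Each camera call takes 0.05 s, during which the arm holds its last target. There are 200 camera calls.

## Working session

There is one attempt and no reset: what is moved stays moved. The work goes in short steps, Python scripts to look and compute and a tool call to move; the robot and the scene stay as the last step left them, time stands still between calls to the robot, and variables do not carry over. Pictures are saved under pics/ and viewed, at most 10 in all, crops included, and the job is handed in when it is done.

Besides the shell and the picture viewer there is one more tool, called after "Request:" as name(argument=value, ...), one argument or row to a line, values as JSON. arm_command: Moves the arm, as the interface text tells. Its arguments: {"type":"object","properties":{"targets":{"type":"array","items":{"type":"array","items":{"type":"number"}}},"grip":{"type":"number"},"squeeze":{"type":"number"}},"required":["targets"]}

```bash
mkdir -p pics; python3 - <<'E'
from cell import arm
import cv2
for n in("top","side"):
    im=arm.snapshot(n); cv2.imwrite(f"pics/{n}0.png",im[:,:,::-1])
    p=arm.camera_params(n); print(n,p["K"],p["k1"],p["pose"])
print(arm.get_state())
E
```

```text
top [[463.75170278   0.         279.29534236]
 [  0.         463.75170278 207.6987253 ]
 [  0.           0.           1.        ]] -0.09155083852951815 [[-0.02123489 -0.98293189  0.18274018  0.46999417]
 [-0.99970401  0.01870503 -0.01555672 -0.0216183 ]
 [ 0.01187304 -0.18301644 -0.98303815  0.71686867]
 [ 0.          0.          0.          1.        ]]
side [[421.94913969   0.         283.35696653]
 [  0.         421.94913969 207.4020233 ]
 [  0.           0.           1.        ]] 0.009018027439855062 [[ 0.68719653 -0.48783834  0.53830724  0.23524279]
 [-0.72642483 -0.46983921  0.50155566 -0.37367918]
 [ 0.00823977 -0.73570706 -0.67724976  0.53119249]
 [ 0.          0.          0.          1.        ]]
{'time_s': 0.1, 'joint_positions': array([-7.62088891e+01,  5.03526702e+00,  7.86143576e+01, -1.27178736e-03,
        9.64635126e+01, -5.90572334e+00]), 'dq': array([ 0.0251313 , -0.13326663, -0.18661359,  0.02829674, -0.00452051,
        0.02088442]), 'effort': array([ 2.50609672e-03, -3.41251481e+01, -3.03300941e+01,  7.20805954e-02,
        3.03587120e-02, -9.47814669e-05]), 'ee_pos': array([ 0.18525781, -0.51733935,  0.20443278]), 'orientation': array([-1.79887333e+02, -1.03836253e-02,  1.96966821e+01]), 'force': array([ 0.09248876, -0.29118792, -0.88918624]), 'moment': array([-0.0040915 ,  0.00419315, -0.03303335]), 'grasp_force': 0.0, 'width': 0.0938849719163972}
```

View pics/top0.png

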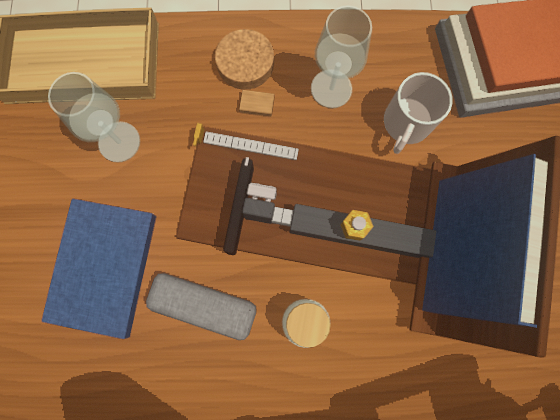

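View pics/side0.png

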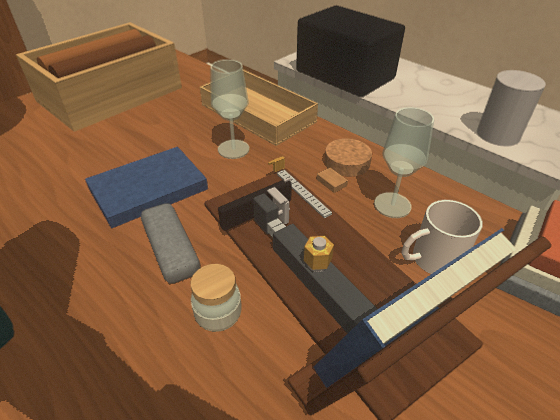

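The top view shows the stud at about (360,223), the foot index at (248,161), the clip at (197,133) and the plank corner at (178,238). The stand's +x points left in the image. I'll enlarge this area to get more exact pixels.

```bash
python3 - <<'E'
import cv2
im=cv2.imread("pics/top0.png")[115:265,170:400]
cv2.imwrite("pics/crop0.png",cv2.resize(im,None,fx=3.4,fy=3.4,interpolation=cv2.INTER_CUBIC))
E
```

```text
(no output)
```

View pics/crop0.png

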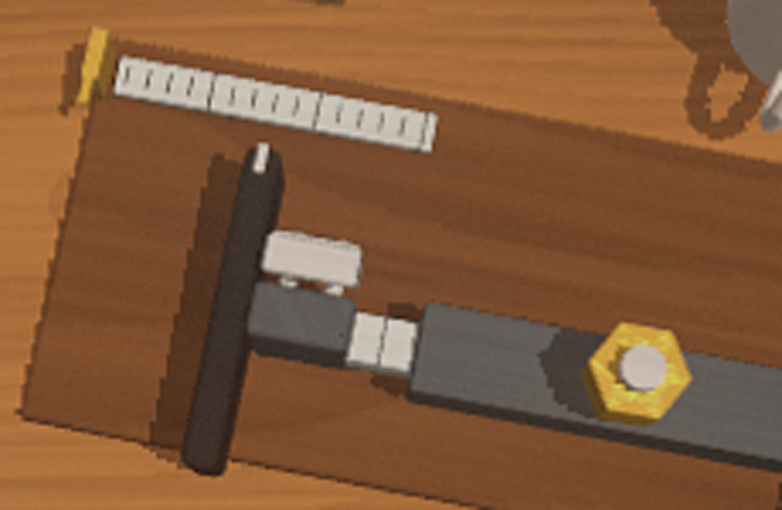

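The crop has the stud top at (644,366), the index strip at (262,156) with its end at (264,146), and the sleeve mouth corners at (428,304) and (411,393). The plank corner is at (22,416), the clip centre near (94,65), and the hexagon corners are visible too. I'll fit the stand pose from these.

```bash
cat > h.py <<'E'
import numpy as np, cv2
from cell import arm
def proj(P,n="top"):
    p=arm.camera_params(n);T=np.linalg.inv(p["pose"]);K=p["K"]
    q=np.atleast_2d(P)@T[:3,:3].T+T[:3,3]; s=q[:,:2]/q[:,2:]
    s=s*(1+p["k1"]*(s**2).sum(1,keepdims=True)); return s*[K[0,0],K[1,1]]+K[:2,2]
def back(px,z,n="top"):
    p=arm.camera_params(n);T=p["pose"]
    s=cv2.undistortPoints(np.array([[px]],float),p["K"],np.array([p["k1"],0,0,0,0.]))[0,0]
    d=T[:3,:3]@[s[0],s[1],1]; return T[:3,3]+d*(z-T[2,3])/d[2]
def s2w(S,q):
    S=np.atleast_2d(S)*1.; c,s=np.cos(q[2]),np.sin(q[2])
    return np.c_[q[0]+c*S[:,0]-s*S[:,1],q[1]+s*S[:,0]+c*S[:,1],S[:,2]]
def w2s(W,q):
    c,s=np.cos(q[2]),np.sin(q[2]);d=np.array(W)-[q[0],q[1],0]
    return np.array([c*d[0]+s*d[1],-s*d[0]+c*d[1],d[2]])
E
python3 - <<'E'
from h import *
from scipy.optimize import least_squares
S=np.array([[-90,0,100],[80,-70,66],[0,-20,52],[0,20,52],[170,60,12],[28,-12,70],[72,-12,70]])/1e3
c=lambda a:np.array(a)/3.4+[170,115]
px=c([[644,366],[264,146],[428,304],[411,393],[22,416],[356,297],[258,283]])
f=lambda q:(proj(s2w(S,q))-px).ravel()
r=least_squares(f,[.45,.0,1.4],loss="soft_l1");q=r.x;print(q,np.degrees(q[2]),f(q).reshape(-1,2).round(1))
np.save("q.npy",q)
print("nut w",s2w([-.09,0,.077],q),"headw",s2w([.05,0,.043],q))
for a in [[94,65],[98,32],[86,100]]: print("clip",w2s(back(c(a),.044),q))
for a in [[623,323],[672,326],[691,378],[588,371]]:
    d=w2s(back(c(a),.092),q)-[-.09,0,.092]; print("hex",np.hypot(*d[:2]),np.degrees(np.arctan2(d[1],d[0])))
E
```

```text
[ 0.57993674 -0.05185288  1.36181523] 78.02626537546003 [[ 0.5  0.6]
 [ 0.5  0.4]
 [-0.4 -1. ]
 [-0.3 -0.5]
 [-0.8  0.9]
 [ 1.   0.4]
 [-0.5 -1.2]]
nut w [[ 0.56126504 -0.13989473  0.077     ]] headw [[ 0.5903099  -0.00294074  0.043     ]]
clip [ 0.16595415 -0.09940978  0.044     ]
clip [ 0.16767998 -0.11503269  0.044     ]
clip [ 0.16581019 -0.08269209  0.044     ]
hex 0.020866809247559216 -59.0656198464274
hex 0.02237841398312573 -113.97428258675893
hex 0.019951808389184585 -177.51465806681034
hex 0.021916926299490352 10.883036594106338
```

The fit is good, with residuals of 1 px or less. The stand yaw is 78.0°, the nut sits at about 5°, and the clip is at stand x 0.166, so the leg target is about 0.086. I'll raise the arm and travel over the desk to above the nut.

Request:
arm_command(
  targets=[
    [0,0,-0.04,0],
    [0,0,-0.08,0],
    [0,0,-0.12,0],
    [0.481,-0.228,-0.12,-63],
    [0.481,-0.228,-0.12,-63],
    [0.481,-0.228,-0.12,-63],
    [0.481,-0.228,-0.12,-63],
    [0.481,-0.228,-0.12,-63],
    [0.481,-0.228,-0.12,-63],
    [0.481,-0.228,-0.12,-63],
    [0.481,-0.228,-0.12,-63],
    [0.481,-0.228,-0.12,-63],
    [0.481,-0.228,-0.12,-63],
    [0.481,-0.228,-0.12,-63],
    [0.481,-0.228,-0.12,-63],
    [0.481,-0.228,-0.12,-63],
    [0.481,-0.228,-0.12,-63],
    [0.481,-0.228,-0.12,-63],
    [0.481,-0.228,-0.12,-63],
    [0.481,-0.228,-0.12,-63],
  ],
  grip=0.07,
  squeeze=30,
)

```text
time_s: 1.77
ee_pos: [0.5606, -0.1422, 0.3256]
orientation: [-180.0, 0.0, 82.6]
force: [-0.2, -0.3, -0.7]
width: 0.0697
grasp_force: 0.0
```

```bash
cat >> h.py <<'E'
def delta(S,yaw_s):
    "shift to stand point S, tool y along stand y turned by yaw_s deg"
    q=np.load("q.npy");st=arm.get_state();y=np.radians(st["orientation"][2])
    d=s2w(S,q)[0]-st["ee_pos"];tx=np.array([np.cos(y),np.sin(y),0]);ty=np.array([np.sin(y),-np.cos(y),0])
    sp=st["orientation"][2]-(np.degrees(q[2])+yaw_s)
    print("t",st["time_s"],"tcp stand",w2s(st["ee_pos"],q).round(4),"rpy",st["orientation"].round(2),"w",round(st["width"],4),"gf",st["grasp_force"],"F",st["force"].round(1),"j6",st["joint_positions"][5].round(1))
    print("shift",(d@tx).round(4),(d@ty).round(4),-d[2].round(4),"spin",((sp+180)%360-180).round(1))
E
python3 -c "
from h import *
delta([-.09,0,.064],5)"
```

```text
t 1.7667 tcp stand [-9.230e-02  2.000e-04  3.256e-01] rpy [-1.7999e+02  3.0000e-02  8.2600e+01] w 0.0697 gf 0.0 F [-0.2 -0.3 -0.7] j6 -12.4
shift 0.0023 0.0003 0.2616 spin -0.4
```

Request:
arm_command(
  targets=[
    [0.002,0,0.04,0],
    [0.002,0,0.08,0],
    [0.002,0,0.12,0],
    [0.002,0,0.16,0],
    [0.002,0,0.19,0],
    [0.002,0,0.22,0],
    [0.002,0,0.24,0],
    [0.002,0,0.255,0],
    [0.002,0,0.262,0],
    [0.002,0,0.262,0],
    [0.002,0,0.262,0],
  ],
)

```text
time_s: 2.68
ee_pos: [0.5616, -0.1401, 0.0643]
orientation: [179.9, 0.0, 82.6]
force: [-0.1, -0.1, 0.1]
width: 0.07
grasp_force: 0.0
```

Request:
arm_command(
  targets=[
    [0,0,0,0],
    [0,0,0,0],
    [0,0,0,0],
    [0,0,0,0],
    [0,0,0,0],
    [0,0,0,0],
    [0,0,0,0],
    [0,0,0,0],
  ],
  grip=0.03,
  squeeze=30,
)

```text
time_s: 3.35
ee_pos: [0.5604, -0.1389, 0.0639]
orientation: [-179.8, 0.0, 82.7]
force: [-5.4, 0.3, 4.9]
width: 0.0367
grasp_force: 29.0
```

```bash
python3 -c "
from h import *
delta([-.09,0,.064],5)
im=arm.snapshot('side')[180:380,220:460]
cv2.imwrite('pics/s1.png',cv2.resize(im[:,:,::-1],None,fx=3,fy=3))"
```

```text
t 3.35 tcp stand [-0.0892  0.001   0.0639] rpy [-1.7984e+02  1.0000e-02  8.2700e+01] w 0.0367 gf 29.022423953429097 F [-5.4  0.3  4.9] j6 -12.2
shift -0.0009 0.001 -0.0001 spin -0.3
```

View pics/s1.png

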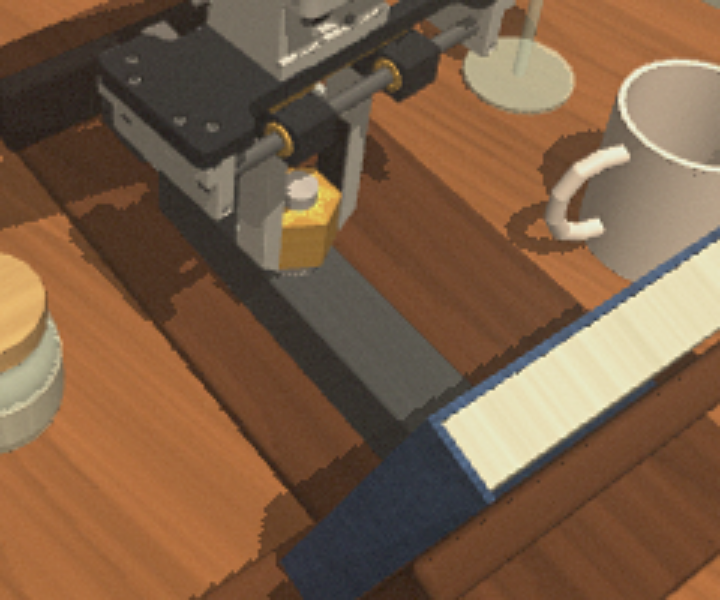

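The pads are on two opposite flats, around (290,220) in the crop, with a width of 36.7 mm. Turning counter-clockwise (negative spin).

Request:
arm_command(
  targets=[
    [0,-0.0012,0,-3],
    [0,-0.0012,0,-8],
    [0,-0.0012,0,-13],
    [0,-0.0012,0,-18],
    [0,-0.0012,0,-23],
    [0,-0.0012,0,-28],
    [0,-0.0012,0,-33],
    [0,-0.0012,0,-38],
    [0,-0.0012,0,-43],
    [0,-0.0012,0,-48],
    [0,-0.0012,0,-53],
    [0,-0.0012,0,-58],
    [0,-0.0012,0,-63],
    [0,-0.0012,0,-68],
    [0,-0.0012,0,-73],
    [0,-0.0012,0,-77],
    [0,-0.0012,0,-80],
    [0,-0.0012,0,-82],
    [0,-0.0012,0,-82],
    [0,-0.0012,0,-82],
  ],
)

```text
time_s: 5.07
ee_pos: [0.5616, -0.1382, 0.0639]
orientation: [179.9, 0.1, 164.7]
force: [1.7, 2.9, 1.9]
width: 0.036
grasp_force: 28.9
```

```bash
python3 -c "
from h import *
delta([-.09,0,.064],87)
print(arm.get_state()['moment'])"
```

```text
t 5.0667 tcp stand [-0.0883  0.      0.0639] rpy [1.7992e+02 1.4000e-01 1.6469e+02] w 0.036 gf 28.91496258920597 F [1.7 2.9 1.9] j6 -94.2
shift -0.0001 -0.0017 -0.0001 spin -0.3
[ 0.42401176 -0.44976433  0.13332749]
```

Request:
arm_command(
  targets=[
    [0,0,0,-2],
    [0,0,0,-4],
    [0,0,0,-4],
    [0,0,0,-4],
  ],
)

```text
time_s: 5.4
ee_pos: [0.5616, -0.1382, 0.0639]
orientation: [179.9, 0.1, 168.7]
force: [3.2, 4.8, 2.1]
width: 0.0367
grasp_force: 28.9
```

Request:
arm_command(
  targets=[
    [0,0,0,0],
    [0,0,0,0],
    [0,0,0,0],
    [0,0,0,0],
    [0,0,0,0],
    [0,0,-0.03,0],
    [0,0,-0.06,0],
    [0,0,-0.1,0],
    [0,0,-0.13,0],
    [0,0,-0.13,0],
  ],
  grip=0.07,
)

```text
time_s: 6.23
ee_pos: [0.5637, -0.1404, 0.2023]
orientation: [-179.8, 0.8, 168.7]
force: [0.0, -0.3, 0.1]
width: 0.0699
grasp_force: 0.0
```

```bash
python3 -c "
from h import *
q=np.load('q.npy')
print('glass base',w2s(back((119,141),0.003),q))
for z in (.12,.15,.18,.21): print(z,w2s(back((72,95),z),q))
delta([.055,-.012,.12],0)
im=arm.snapshot('top');cv2.imwrite('pics/t2.png',cv2.resize(im[130:270,230:430,::-1],None,fx=3.5,fy=3.5))"
```

```text
glass base [ 0.29946731 -0.07742518  0.003     ]
0.12 [ 0.3354979  -0.09953984  0.12      ]
0.15 [ 0.31897516 -0.08881572  0.15      ]
0.18 [ 0.30245242 -0.07809161  0.18      ]
0.21 [ 0.28592968 -0.06736749  0.21      ]
t 6.2333 tcp stand [-0.09   -0.0025  0.2023] rpy [-179.85    0.83  168.67] w 0.0699 gf 0.0 F [ 0.  -0.3  0.1] j6 -98.2
shift -0.0111 0.1449 0.0823 spin 90.6
```

The nut width opened slightly at the end, which means it reached its stop. Next I'll move above the head, staying high.

Request:
arm_command(
  targets=[
    [-0.011,0.145,0,91],
    [-0.011,0.145,0,91],
    [-0.011,0.145,0,91],
    [-0.011,0.145,0,91],
    [-0.011,0.145,0,91],
    [-0.011,0.145,0,91],
    [-0.011,0.145,0,91],
    [-0.011,0.145,0,91],
    [-0.011,0.145,0,91],
    [-0.011,0.145,0,91],
    [-0.011,0.145,0,91],
    [-0.011,0.145,0,91],
    [-0.011,0.145,0,91],
    [-0.011,0.145,0,91],
    [-0.011,0.145,0,91],
    [-0.011,0.145,0,91],
  ],
  grip=0.07,
)

```text
time_s: 7.62
ee_pos: [0.5992, 0.001, 0.1924]
orientation: [-179.9, 0.0, 77.8]
force: [-0.3, -0.1, -0.1]
width: 0.07
grasp_force: 0.0
```

```bash
python3 -c "
from h import *
delta([.056,-.012,.028],0)
im=arm.snapshot('side');cv2.imwrite('pics/s3.png',cv2.resize(im[140:340,190:430,::-1],None,fx=3,fy=3))"
```

```text
t 7.6167 tcp stand [ 0.0557 -0.0079  0.1924] rpy [-1.799e+02  2.000e-02  7.783e+01] w 0.07 gf 0.0 F [-0.3 -0.1 -0.1] j6 6.9
shift 0.0003 0.0041 0.1644 spin -0.2
```

View pics/s3.png

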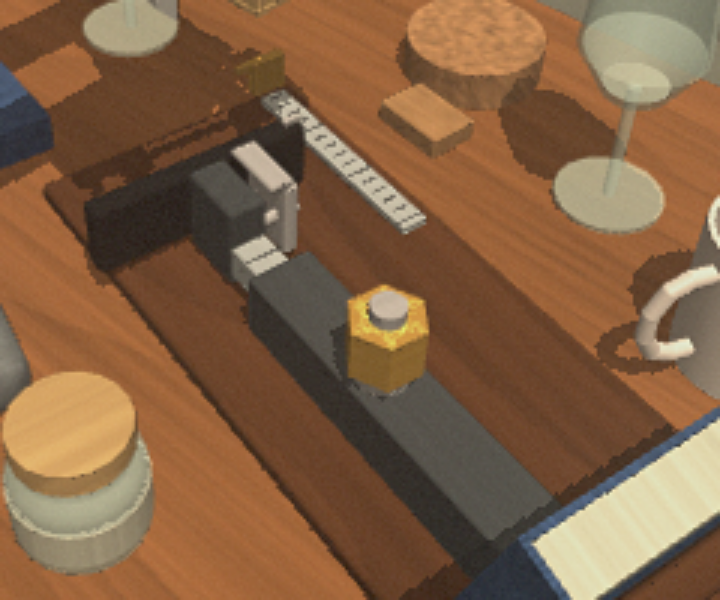

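The nut is turned with its stud near (390,305), the leg is still in and the lever is open. The gripper is clear above. Descending around the head and lever.

Request:
arm_command(
  targets=[
    [0,0.003,0.03,0],
    [0,0.003,0.06,0],
    [0,0.003,0.08,0],
    [0,0.003,0.095,0],
    [0,0.003,0.105,0],
    [0,0.003,0.115,0],
    [0,0.003,0.125,0],
    [0,0.003,0.135,0],
    [0,0.003,0.145,0],
    [0,0.003,0.155,0],
    [0,0.003,0.163,0],
    [0,0.003,0.163,0],
  ],
)

```text
time_s: 8.67
ee_pos: [0.6011, 0.0006, 0.028]
orientation: [-179.8, 0.0, 77.7]
force: [0.4, -0.1, -0.7]
width: 0.07
grasp_force: 0.0
```

```bash
python3 -c "
from h import *
delta([.056,-.011,.028],0)"
```

```text
t 8.6667 tcp stand [ 0.0557 -0.0098  0.028 ] rpy [-1.7978e+02  3.0000e-02  7.7700e+01] w 0.07 gf 0.0 F [ 0.4 -0.1 -0.7] j6 7.0
shift 0.0003 0.0012 -0.0 spin -0.3
```

Request:
arm_command(
  targets=[
    [0.004,0,0,0],
    [0.008,0,0,0],
    [0.014,0,0,0],
    [0.02,0,0,0],
    [0.026,0,0,0],
    [0.032,0,0,0],
    [0.038,0,0,0],
    [0.044,0,0,0],
    [0.05,0,0,0],
    [0.056,0,0,0],
    [0.062,0,0,0],
    [0.068,0,0,0],
    [0.073,0,0,0],
    [0.077,0,0,0],
    [0.08,0,0,0],
    [0.08,0,0,0],
    [0.08,0,0,0],
  ],
)

```text
time_s: 10.08
ee_pos: [0.6198, 0.0785, 0.031]
orientation: [180.0, 0.1, 77.7]
force: [-1.8, -6.3, 1.1]
width: 0.0697
grasp_force: 2.8
```

```bash
python3 -c "
from h import *
delta([.15,-.007,.028],0)
im=arm.snapshot('top');cv2.imwrite('pics/t4.png',cv2.resize(im[110:260,130:330,::-1],None,fx=4,fy=4,interpolation=cv2.INTER_CUBIC))"
```

```text
t 10.0833 tcp stand [ 0.1358 -0.0119  0.031 ] rpy [1.7997e+02 8.0000e-02 7.7730e+01] w 0.0697 gf 2.780715823173523 F [-1.8 -6.3  1.1] j6 14.4
shift 0.0142 -0.005 0.003 spin -0.3
```

View pics/t4.png

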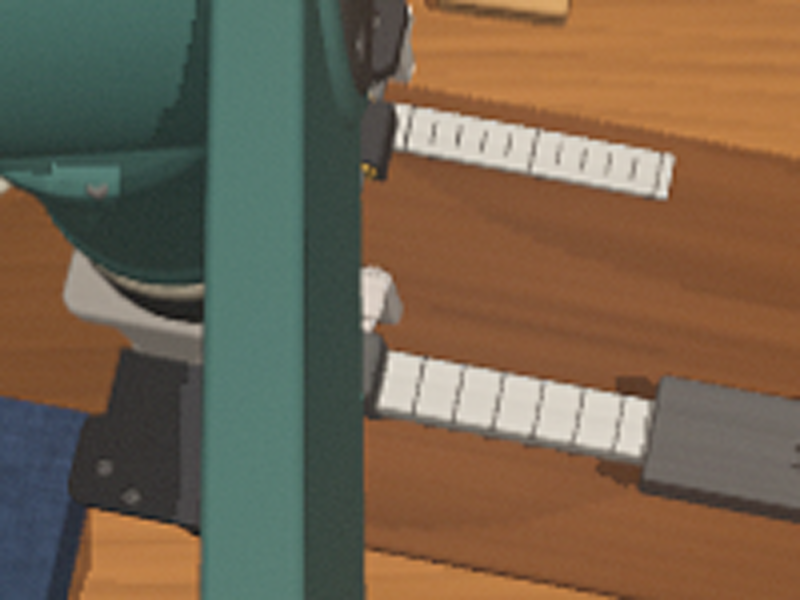

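The arm hides the foot bar in the top view, though the extended leg rail shows at (380–650,400). I'll use the side camera instead.

```bash
python3 -c "
from h import *
im=arm.snapshot('side');cv2.imwrite('pics/s5.png',cv2.resize(im[135:260,180:340,::-1],None,fx=4.8,fy=4.8,interpolation=cv2.INTER_CUBIC))
q=np.load('q.npy');o=np.array([180,135])
for nm,S in dict(idx=[.152,-.07,.066],clipA=[.166,-.117,.044],clipB=[.166,-.081,.044],farend=[.152,.07,.066]).items(): print(nm,(proj(s2w(S,q),'side')[0]-o)*4.8)"
```

```text
idx [419.86191942 117.47505109]
clipA [498.722221  106.1774729]
clipB [424.78728247 135.79552003]
farend [ 91.18026436 247.39995397]
```

View pics/s5.png

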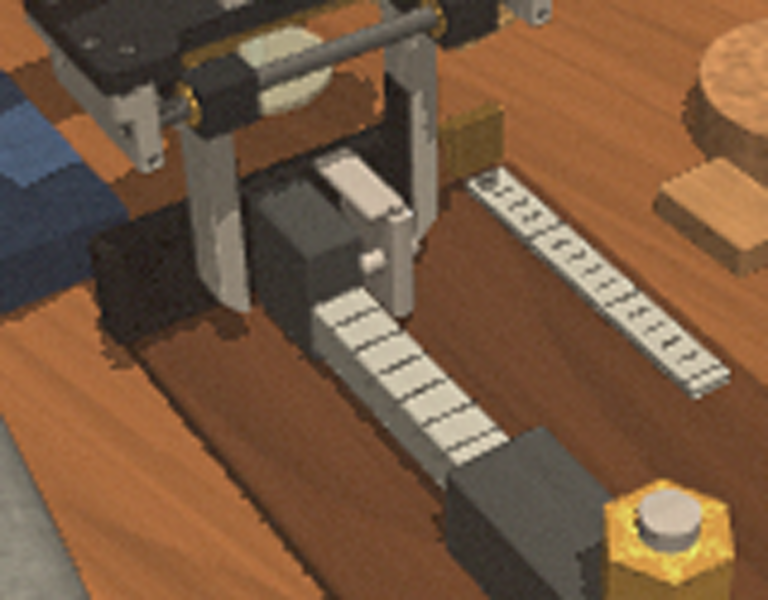

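```bash
python3 - <<'E'
from h import *
q=np.load('q.npy')
out=[]
for n,(x,y) in dict(top=(180,115),side=(250,145)).items():
    im=cv2.imread(f"pics/{n}0.png")[y:y+50,x:x+50]
    hsv=cv2.cvtColor(im,cv2.COLOR_BGR2HSV)
    im=cv2.resize(im,None,fx=8,fy=8,interpolation=cv2.INTER_CUBIC)
    for z,c in((.044,(0,255,0)),):
        S=[[.162,-.117,z],[.170,-.117,z],[.170,-.081,z],[.162,-.081,z]]
        p=((proj(s2w(S,q),n)-[x,y]+.5)*8).astype(np.int32)
        cv2.polylines(im,[p],True,c,1)
    out.append(im)
cv2.imwrite("pics/clip.png",np.hstack(out))
# far end of bar: top edge
for l in (.068,.072,.076):
    print(l,[((proj(s2w([x+l,.07,.066],q),'side')[0]-[180,135])*4.8).round(1) for x in(.072,.088)])
E
```

```text
0.068 [array([106.4, 265.4]), array([ 86.2, 241.5])]
0.072 [array([101.3, 259.4]), array([ 81.2, 235.6])]
0.076 [array([ 96.2, 253.4]), array([ 76.3, 229.7])]
```

View pics/clip.png

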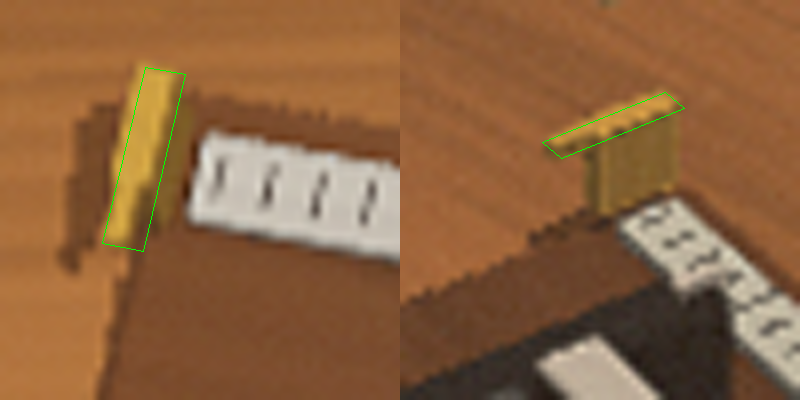

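Both views put the clip about 1 px farther out than my box, so the leg target is about 0.0865. Pushing the remaining 15 mm and centring on y −6 mm.

Request:
arm_command(
  targets=[
    [0.004,-0.002,0.001,0],
    [0.008,-0.004,0.002,0],
    [0.011,-0.006,0.002,0],
    [0.013,-0.006,0.002,0],
    [0.015,-0.006,0.002,0],
    [0.015,-0.006,0.002,0],
    [0.015,-0.006,0.002,0],
    [0.015,-0.006,0.002,0],
  ],
)

```text
time_s: 10.85
ee_pos: [0.6196, 0.0936, 0.0304]
orientation: [179.6, 0.1, 77.7]
force: [3.2, -7.0, 2.1]
width: 0.0699
grasp_force: 3.1
```

```bash
python3 - <<'E'
from h import *
q=np.load('q.npy')
delta([.1515,-.006,.028],0)
im=arm.snapshot('side')[:,:,::-1]
x,y=210,150;cr=cv2.resize(im[y:y+100,x:x+100],None,fx=6,fy=6,interpolation=cv2.INTER_CUBIC)
P=lambda S:tuple(int(v) for v in (proj(s2w(S,q),'side')[0]-[x,y]+.5)*6)
for l,c in((.0825,(0,0,255)),(.0875,(0,255,0)),(.0925,(255,0,0))):
    cv2.line(cr,P([.028+l,.012,.07]),P([.028+l,-.012,.07]),c,1)
    cv2.line(cr,P([.072+l,.07,.066]),P([.072+l,.03,.066]),c,1)
cv2.imwrite("pics/s6.png",cr)
E
```

```text
t 10.85 tcp stand [ 0.1505 -0.0087  0.0304] rpy [1.7962e+02 6.0000e-02 7.7690e+01] w 0.0699 gf 3.0765194445848465 F [ 3.2 -7.   2.1] j6 15.8
shift 0.001 -0.0027 0.0024 spin -0.3
```

View pics/s6.png

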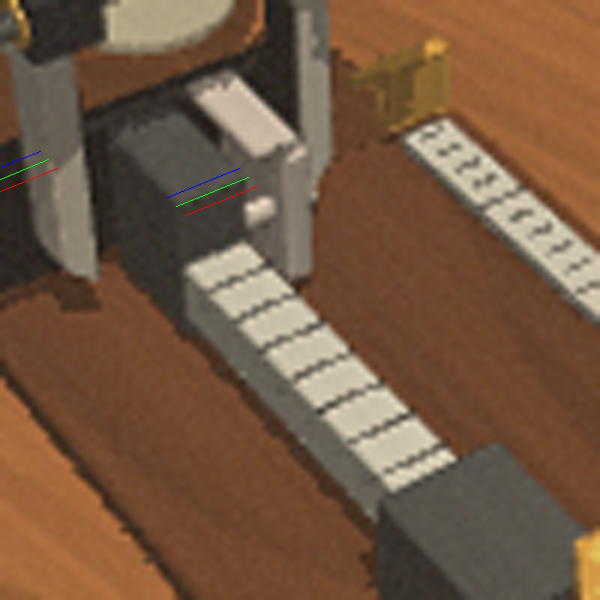

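The head's inner top edge falls near the green (0.0875) line, but contrast is low. I'll check it with an intensity profile against the leg-in picture.

```bash
python3 - <<'E'
from h import *
q=np.load('q.npy')
def prof(im,x0,ys,z=.07):
    xs=np.arange(x0-.012,x0+.012,.0005)
    v=[]
    for x in xs:
        p=proj(s2w([[x,y,z] for y in ys],q),'side').astype(np.float32)
        v.append(cv2.remap(im,p[:,0].reshape(1,-1),p[:,1].reshape(1,-1),cv2.INTER_LINEAR).mean())
    v=cv2.GaussianBlur(np.array(v,np.float32).reshape(1,-1),(0,0),2).ravel()
    g=np.gradient(v);k=np.argmax(abs(g));return xs[k]*1e3,g[k],v[::4].round(0)
a=cv2.imread("pics/side0.png",0);b=cv2.cvtColor(arm.snapshot('side'),cv2.COLOR_RGB2GRAY)
ys=np.linspace(-.007,.009,9)
print(prof(a,.028,ys));print(prof(b,.116,ys))
# clip inner top edge (lit/dark boundary)
print("clip",prof(a,.162,np.linspace(-.112,-.088,9),.044))
E
```

```text
(np.float64(22.000000000000007), np.float32(-3.64159), array([88., 89., 85., 72., 61., 58., 61., 70., 77., 78., 78., 78.],
      dtype=float32))
(np.float64(105.50000000000001), np.float32(-3.5490913), array([83., 72., 63., 61., 60., 62., 73., 82., 83., 82., 82., 82.],
      dtype=float32))
clip (np.float64(164.5), np.float32(5.7383804), array([100., 100., 101., 100.,  98.,  96.,  98., 114., 136., 146., 143.,
       125., 112.], dtype=float32))
```

The profile gives leg ≈ 0.088 and the clip at about 0.168, so foot_end is on the mark. Closing gently while holding.

Request:
arm_command(
  targets=[
    [0,-0.0025,0,0],
    [0,-0.0025,0,0],
    [0,-0.0025,0,0],
    [0,-0.0025,0,0],
    [0,-0.0025,0,0],
    [0,-0.0025,0,0],
    [0,-0.0025,0,0],
    [0,-0.0025,0,0],
    [0,-0.0025,0,0],
    [0,-0.0025,0,0],
  ],
  grip=0.02,
  squeeze=25,
)

```text
time_s: 11.78
ee_pos: [0.6161, 0.0942, 0.0299]
orientation: [179.8, 0.1, 77.7]
force: [1.1, -6.8, 2.1]
width: 0.0351
grasp_force: 25.7
```

```bash
python3 - <<'E'
from h import *
q=np.load('q.npy')
delta([.1505,-.006,.030],0)
im=arm.snapshot('side')
b=cv2.cvtColor(im,cv2.COLOR_RGB2GRAY)
for x in np.arange(.104,.128,.002):
    p=proj(s2w([[x,y,.07] for y in np.linspace(-.007,.009,9)],q),'side').astype(np.float32)
    print(round(x*1e3),cv2.remap(b,p[:,0].reshape(1,-1),p[:,1].reshape(1,-1),cv2.INTER_LINEAR).mean().round(),end="; ")
x,y=200,140;cv2.imwrite("pics/s7.png",cv2.resize(im[y:y+110,x:x+110,::-1],None,fx=5,fy=5,interpolation=cv2.INTER_CUBIC))
E
```

```text
t 11.7833 tcp stand [ 0.1503 -0.0051  0.0299] rpy [1.7976e+02 9.0000e-02 7.7710e+01] w 0.0351 gf 25.69185845553875 F [ 1.1 -6.8  2.1] j6 15.9
shift 0.0002 0.0009 -0.0001 spin -0.3
104 72.0; 106 68.0; 108 64.0; 110 61.0; 112 61.0; 114 62.0; 116 75.0; 118 82.0; 120 84.0; 122 85.0; 124 85.0; 126 84.0; 128 87.0;
```

View pics/s7.png

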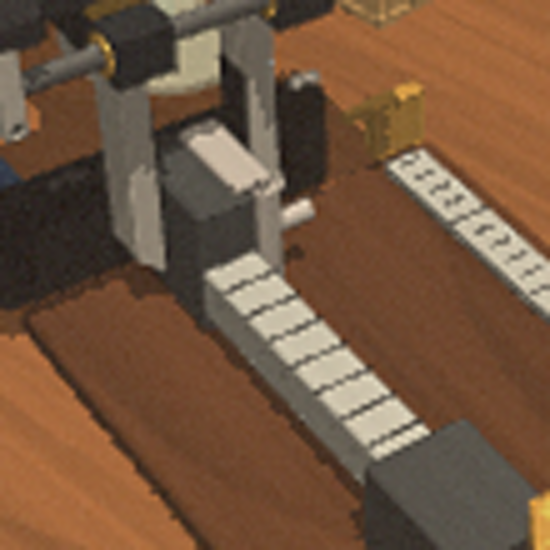

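The lever is home against the head (width 35 mm). The foot index now shows at about (305,78) in the crop, just short of the clip. I'll do one numeric check and settle before handing in.

Request:
arm_command(
  targets=[
    [0,0,0,0],
    [0,0,0,0],
    [0,0,0,0],
    [0,0,0,0],
  ],
)

```text
time_s: 12.17
ee_pos: [0.6162, 0.0942, 0.03]
orientation: [179.8, 0.1, 77.7]
force: [0.5, -6.3, 3.4]
width: 0.0354
grasp_force: 25.7
```

```bash
python3 - <<'E'
from h import *
q=np.load('q.npy')
for c in([305,78],[312,77],[296,82]): print("index",w2s(back(np.array(c)/5+[200,140]-.4,.066,'side'),q).round(4))
for c in([398,97],[417,88]): print("clip top",w2s(back(np.array(c)/5+[200,140]-.4,.044,'side'),q).round(4))
delta([.1505,-.006,.030],0)
E
```

```text
index [ 0.1705 -0.0667  0.066 ]
index [ 0.1696 -0.0692  0.066 ]
index [ 0.1703 -0.0625  0.066 ]
clip top [ 0.166  -0.1059  0.044 ]
clip top [ 0.1668 -0.1154  0.044 ]
t 12.1667 tcp stand [ 0.1503 -0.0052  0.03  ] rpy [1.7976e+02 9.0000e-02 7.7720e+01] w 0.0354 gf 25.688747093081474 F [ 0.5 -6.3  3.4] j6 15.9
shift 0.0002 0.0008 -0.0 spin -0.3
```

```bash
python3 -c "
from cell import arm
print(arm.sign_off())"
```

```text
the job is handed in; nothing more can be done
None
```

I handed the job in with the nut turned to its loose stop, the lever home and the fingers still holding the leg with a 25 N grip. My measurements put the foot bar within about 3 mm of the clip (tolerance 6 mm), but sign-off returned no verdict.

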